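Lock the cover, free the lever and hold the V-nailer shut on a frame corner

TASK

A glued picture-frame corner sits under the clear cover of the green bench V-nailer. Swing the yellow steel hasp over until it lies flat on the cover with the brass staple through its slot; only then flip the red safety catch outwards, clear of the lever; and then pull the lever's black crossbar towards the front of the machine as far as it goes and keep it there with the gripper: finish while holding it, because it springs back when let go. Keep the cover shut and leave the other things on the bench where they are.

Things in the scene. Friction and masses are not known exactly. Their poses are not given: they have to be found in the camera images.
- press: The bench V-nailer, fixed, at another place and yaw each time. Origin on the bench under it; x from its front (robot's side) to its back, y to its left, z up; all mm below are in this frame. Green base plate x -140 to 140, y -200 to 170, 20 high. Left: block, frame corner and cover. Right: lever on two bearings 90 high (x 20, y -25 and -155), catch post 148 high (x 3 to 37, y -186 to -174)
- hasp (a joint): Angle (rad) of the hasp: yellow steel strap 75 long, 28 wide, 3 mm thick, hinged about machine y at the cover's front edge. 0 = closed, flat on the cover pointing to +x, staple in its slot (a stop). 1.57 = upright; more leans to the front (-x). Starts open, 1.8 to 2.3 (stop 2.4). Stiff (0.03 N m): stays where left, so push it fully down
- hasp_hinge (a point): Middle of the hasp's hinge axis: x -30, y 90, z 98 mm in the machine's frame, whose axes it shares
- hasp_tip (a point): Middle of the hasp's free end, 75 mm from its hinge
- staple (a point): Top of the brass staple, 10 (x) x 7 (y) mm, which stands 19 mm up from the cover at x 25, y 90 mm, top at z 112 mm: 55 mm behind the hasp's hinge. Press the hasp down between hinge and staple
- catch (a joint): Angle (rad) of the red safety catch: paddle 32 (x) x 10 (y) x 90 mm tall, hinged at its foot about machine x. Start 0 to 0.15 = upright, 5 mm in front of the right end of the crossbar, which it really blocks (lever stuck below 0.1 rad). Grows as its top is pushed outwards, to the right (-y), with under 1 N; past about 0.4 it falls by its own weight, to its stop at 1.75, out to the side
- catch_hinge (a point): The catch's hinge axis, middle: x 20, y -176, z 150 mm in the machine's frame
- catch_tip (a point): Middle of the catch's top end, 90 mm above its hinge
- lever (a joint): Angle (rad) of the lever: two steel arms 12 mm thick, 110 mm apart, with a black crossbar of 18 mm diameter 150 mm from the pivot axis (along y at x 20, z 75 mm). 0 = rest, leaning 0.2 rad to the back (+x); grows to its stop at 1.0 as the bar is pulled to the front (-x) and down, leaning 0.8 rad to the front. A spring draws it back: 3 N at the bar at rest, 11 N at 1.0
- lever_grip (a point): Where to take the lever: centre of the crossbar, midway between the arms; free 49 mm either side. At rest x 50, y -90, z 222 mm in the machine's frame; fully pulled x -88, y -90, z 180 mm. The bar lies along machine y and goes on past the right arm, to 95 mm from here. Round: it may turn between the fingers
- cover (a joint): Angle (rad) of the clear cover, 0 = shut (start, and to stay so); hinged at its back edge; x -17 to 123, y 35 to 145 mm, top at z 93 mm. Legs of the gilt frame corner run out from under it to y 280 and to x 296 mm, tops at 87 mm
- nail_tin: Bystander: steel tin, diameter 60, height 50 mm, origin under its centre, like all bystanders; in front of the machine
- glue: Bystander: white glue bottle with red cap, diameter 50, height 130 mm, front left of the machine
- offcut: Bystander: gilt moulding offcut 100 x 40 x 22 mm, front right
- mallet: Bystander: hammer lying on the bench on the right
- mug: Bystander: blue mug, diameter 80, height 90 mm, in front of the lever
- brush_pot: Bystander: black pot of brushes, diameter 88, about 200 mm high with its brushes, on the left

How it is judged:
By the outcome, as a careful person would: the job done as asked, in the order asked, and still so for the second after the job is handed in, while the arm keeps its last pose, push and grip.
It also fails if it takes over 61 s, if anything falls off the work surface, if the arm or the gripper's body presses on something with over 40 N, if the wrist force passes 120 N, or if a joint passes its speed limit or range.

ROBOT

A 6-joint arm with a two-finger parallel gripper is mounted at the origin on the work surface. World frame = base frame: x ahead of the robot, y to its left, z up, the work surface at z = 0. Lengths are in mm, angles in rad, forces in N, time in s.
With the tool pointing down it reaches from about 350 to 775 mm from the base axis. Payload 7.3 kg.
Tool frame: the origin (TCP) lies between the finger pads; the fingertips stand 8 mm ahead of it and the grasp point (between the pads) lies 11 mm behind it; y points along the fingers, z is the direction in which the jaws open and shut, and the axes are right-handed (so a half turn about y gives the same grasp; the last joint's range is limited). The gripper opens to 92 mm and grips with 3 to 60 N. Pads are 19 mm wide; open, the fingers measure 130 mm over their backs; the gripper's body (75 mm by 190 mm) begins 47 mm behind the grasp point.
Start: joints at [1.007, 0.342, 1.524, -0, 1.275, -0.146], TCP at [213.007, 479.867, 234.741] pointing down, gripper open.
Joint ranges: [-2.53, 2.53], [-0.77, 2.02], [0.04, 2.7], [-1, 4.14], [0.28, 2.66], [-3.11, 3.11]. Speed limits (rad/s): [2.57, 2.57, 3.14, 3.14, 3.14, 3.14].

INTERFACE

Orientations are given as [roll, pitch, yaw] about the fixed x, y, z axes, in that order (R = Rz(yaw) Ry(pitch) Rx(roll)).
In Python, from plant import bot, vision, job gives the robot as it stands. The module is installed in compiled form; this text tells all that it offers.
- The arm moves only by the tool arm_command, never from a script. Its argument "deltas" is a list of rows, each a list of 4 numbers: the shift along the tool's x, y, z in m, then the turn about the tool's y in degrees. In form: [[x, y, z, twist], ...]. A call has 1 to 5 rows; each row shifts and turns the commanded pose from where the row before left it, along the tool's axes as they then stand; what a row does not reach is not made up. A row lasts 1/10 s, in which the tool goes at most 50 mm and 8.59 degrees, less where a joint would pass 70% of its speed; a pose out of reach is approached as far as the arm can. A call is refused whole if a number of a shift passes 0.05 or a number of a turn 8.59, either way. A call with a gripper value outside its range is refused whole. "claw" is the closure in counts, from 0 (fully open) to 255 (shut), set as the call begins (left out, the last holds). The fingers move at their own pace and stop on an object; the grip force is fixed at half the most. Time passes only in rows, so rows that do not move let the fingers close. It gives the time, the measured TCP pose, the force and the opening at its end, in the units of the state.
- bot.get_obs(): the state, without advancing time (a new reading comes with each control period).
- vision.capture(name): name is "scene" or "top" or "wrist"; returns a dict with "img" (420x560x3 uint8, red, green, blue), "camera_matrix" (3x3 intrinsics, pixels), "world_to_cam" (4x4, takes a point from world to camera coordinates); the wrist camera has in their place "mount" (4x4, takes a point from camera to tool coordinates, whose origin is the TCP and whose axes are the tool frame's). Camera axes: x right, y down, z forward; pixel columns grow to the right and rows downward; lengths in mm; the calibration is good to about 2 mm. A picture is of the moment at which its call begins: read the wrist's pose just before it. There is no depth.
- job.close_job(): hands the job in, once; it reports no verdict.
Trained networks look in a picture, given as the dict that the camera call returned (one of the last four; its "shot" number tells which), for a name from the list of things; names that differ only in an ending like _2 or _b are one class to them, and where a whole thing is asked for, a point or a joint stands for the part that bears it (a point fixed in the world has none). Each returns a list of dicts, best first, with "confidence" (0 to 1); they miss things now and then, are a little off and sometimes report something else, mostly with a low value. They report only what shows in the picture. A call takes as long as a camera call.
- vision.find_in(picture, name): "xyz" ([x, y, z] in mm, in the coordinates of the camera as it stood for that picture, good to about 4 mm: the middle of the surface that is visible of it).
- vision.regions_of(picture, name): "mask" (420x560 bool, what is visible of it).
The state is a dict: "time": time; "joint_positions": joint angles; "dq": joint speeds; "tau": joint torques, N m; "tool_pos": TCP position; "tcp_rot": TCP orientation; "contact_force": force on the tool from outside, world axes, zero at the start; "moment": the same for the moment, N m; "grip_width": finger opening in mm.
Only numpy, scipy, OpenCV 4.12 (cv2) and the standard library are available. Lean on these libraries where they do the work, as an engineer would, in place of code of your own. Each camera call takes 0.05 s, during which the arm holds its last target. There are 200 camera calls.

## Working session

There is one attempt and no reset: what is moved stays moved. The work goes in short steps, Python scripts to look and compute and a tool call to move; the robot and the scene stay as the last step left them, time stands still between calls to the robot, and variables do not carry over. Pictures are saved under pics/ and viewed, about 8 in all and at most 12, crops included, and the job is handed in when it is done.

Besides the shell and the picture viewer there is one more tool, called after "Call:" as a command line: name --pt "numbers of a row" for each row, then --argument value for the rest. arm_command: Moves the arm, as the interface text tells. Its arguments: {"type":"object","properties":{"deltas":{"type":"array","items":{"type":"array","items":{"type":"number"}}},"claw":{"type":"number"}},"required":["deltas"]}

```bash
mkdir -p pics
cat > h.py <<'E'
import numpy as np, cv2
from plant import bot, vision, job
from scipy.spatial.transform import Rotation as R
def toolT():
    o=bot.get_obs(); T=np.eye(4); T[:3,:3]=R.from_euler('xyz',o['tcp_rot']).as_matrix(); T[:3,3]=o['tool_pos']; return T
def cap(n):
    T=toolT(); p=vision.capture(n)
    p['c2w']= T@p['mount'] if n=='wrist' else np.linalg.inv(p['world_to_cam'])
    return p
def save(p,f): cv2.imwrite('pics/'+f,p['img'][:,:,::-1])
def find(p,n,k=1):
    return [(np.round((p['c2w']@np.r_[d['xyz'],1])[:3],0),round(d['confidence'],2)) for d in vision.find_in(p,n)[:k]]
E
python3 - <<'E'
from h import *
o=bot.get_obs(); print({k:np.round(v,3) for k,v in o.items()}); print(toolT().round(2))
ps={n:cap(n) for n in('scene','top')}
for n,p in ps.items():
    for t in 'press hasp hasp_hinge hasp_tip staple catch catch_hinge catch_tip lever_grip cover nail_tin glue offcut mallet mug brush_pot'.split(): print(n,t,find(p,t))
cv2.imwrite('pics/a.png',cv2.resize(np.vstack([ps['scene']['img'],ps['top']['img']])[:,:,::-1],None,fx=.71,fy=.71))
save(ps['scene'],'s.png')
E
```

```text
{'time': np.float64(0.0), 'joint_positions': array([ 1.007,  0.343,  1.525, -0.   ,  1.275, -0.146]), 'dq': array([ 0.   , -0.001,  0.001,  0.   ,  0.001, -0.   ]), 'tau': array([  0.   , -43.123, -24.423,   0.072,   0.056,  -0.   ]), 'tool_pos': array([212.788, 479.493, 234.033]), 'tcp_rot': array([-1.572,  0.   , -0.418]), 'contact_force': array([0.136, 0.059, 0.251]), 'moment': array([-0.042, -0.013,  0.039]), 'grip_width': np.float64(91.978)}
[[ 9.1000e-01 -0.0000e+00  4.1000e-01  2.1279e+02]
 [-4.1000e-01 -0.0000e+00  9.1000e-01  4.7949e+02]
 [-0.0000e+00 -1.0000e+00 -0.0000e+00  2.3403e+02]
 [ 0.0000e+00  0.0000e+00  0.0000e+00  1.0000e+00]]
scene press []
scene hasp [(array([655.,  41.,  71.]), 0.74)]
scene hasp_hinge [(array([650.,  43.,  72.]), 0.8)]
scene hasp_tip [(array([564., 156., 128.]), 0.49)]
scene staple [(array([657.,  42.,  70.]), 0.58)]
scene catch [(array([ 588., -126.,  214.]), 0.69)]
scene catch_hinge [(array([651.,  44.,  70.]), 0.98)]
scene catch_tip [(array([ 590., -125.,  213.]), 0.51)]
scene lever_grip [(array([617., -43., 220.]), 0.91)]
scene cover [(arr
[... 407 characters left out ...]
,   28.]), 0.67)]
top hasp_hinge [(array([592.,  66.,  18.]), 0.68)]
top hasp_tip [(array([408., 104.,  50.]), 0.4)]
top staple [(array([594.,  65.,  17.]), 0.9)]
top catch [(array([ 568., -123.,  222.]), 0.4)]
top catch_hinge [(array([594.,  66.,  23.]), 0.88)]
top catch_tip [(array([ 565., -119.,  220.]), 0.68)]
top lever_grip [(array([607., -43., 228.]), 0.82)]
top cover [(array([663., 133.,  93.]), 0.81)]
top nail_tin [(array([404., 110.,  50.]), 0.68)]
top glue [(array([459., 288.,  91.]), 0.59)]
top offcut [(array([ 329., -149.,   25.]), 0.64)]
top mallet [(array([ 436., -247.,   24.]), 0.87)]
top mug [(array([375., -42.,   5.]), 0.56)]
top brush_pot [(array([569., 402., 100.]), 0.82)]
```

View pics/a.png

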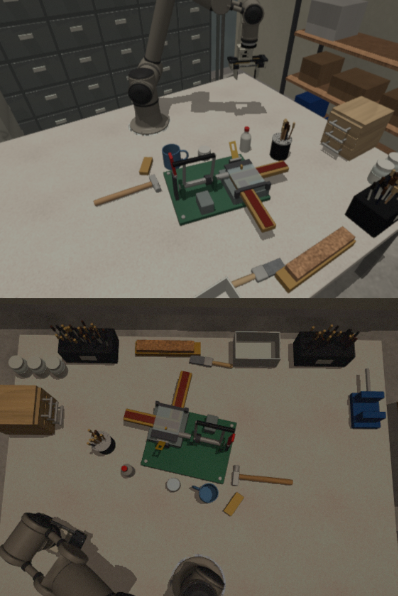

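```bash
cat >> h.py <<'E'
def ray(p,uv,z):
    d=p['c2w'][:3,:3]@np.linalg.inv(p['camera_matrix'])@np.r_[uv,1]; c=p['c2w'][:3,3]; return c+d*(z-c[2])/d[2]
def proj(p,X):
    x=(np.linalg.inv(p['c2w'])@np.r_[X,1])[:3]; x=p['camera_matrix']@x; return x[:2]/x[2]
E
python3 - <<'E'
from h import *
p=cap('top'); im=p['img']; hsv=cv2.cvtColor(im,cv2.COLOR_RGB2HSV)
m=cv2.inRange(hsv,(50,90,20),(85,255,200))
n,l,s,_=cv2.connectedComponentsWithStats(m); k=1+s[1:,4].argmax(); m=(l==k)
ys,xs=np.nonzero(m); h=cv2.convexHull(np.c_[xs,ys].astype(np.int32))[:,0]
W=np.array([ray(p,q,20)[:2] for q in h]).astype(np.float32)
r=cv2.minAreaRect(W); print(r)
th=np.deg2rad(-17)
best=None
# yaw from rect
for a in (r[2],r[2]-90,r[2]+90,r[2]-180):
    if abs(a+17)<20:
        t=np.deg2rad(a); Rz=np.array([[np.cos(t),-np.sin(t)],[np.sin(t),np.cos(t)]])
        o=np.array(r[0])-Rz@[0,-15]; print(a,o)
        M=lambda x,y,z:np.r_[o+Rz@[x,y],z]
        sc=cap('scene')
        for nm,X in dict(hinge=(-30,90,98),staple=(25,90,112),cov=(53,90,93),grip=(50,-90,222),ctip=(20,-176,240)).items():
            print(nm,M(*X).round())
            for q in(p,sc):
                cv2.circle(q['img'],tuple(int(v) for v in proj(q,M(*X))),2,(255,0,255),-1)
        for q in(p,sc):
            for z,c in((20,[(-140,-200),(140,-200),(140,170),(-140,170)]),(93,[(-17,35),(123,35),(123,145),(-17,145)])):
                cv2.polylines(q['img'],[np.array([proj(q,M(a_,b_,z)) for a_,b_ in c]).astype(np.int32)],True,(255,255,0),1)
        cv2.imwrite('pics/b.png',np.hstack([cv2.resize(p['img'][130:270,180:350],(400,330)),cv2.resize(sc['img'][190:320,200:410],(400,330))])[:,:,::-1])
E
```

```text
((587.4239501953125, 45.31413269042969), (365.2557678222656, 276.3988037109375), 77.81926727294922)
-12.180732727050781 [590.58889172  59.97643623]
hinge [580. 154.  98.]
staple [634. 143. 112.]
cov [661. 137.  93.]
grip [620. -39. 222.]
ctip [ 573. -116.  240.]
```

View pics/b.png

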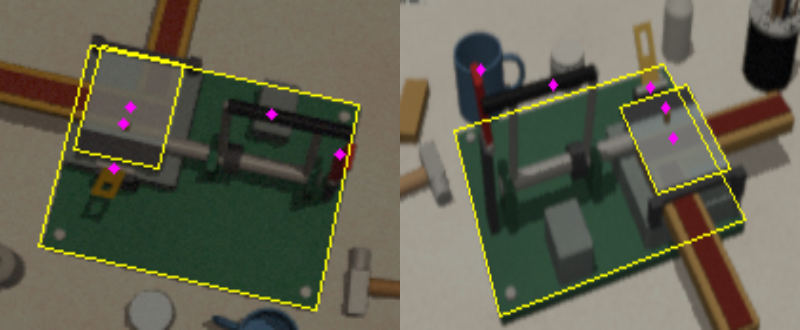

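```bash
cat >> h.py <<'E'
YAW=-12.2; O=np.array([590.6,60.0])
def M(x,y,z):
    t=np.deg2rad(YAW); return np.r_[O+np.array([[np.cos(t),-np.sin(t)],[np.sin(t),np.cos(t)]])@[x,y],z]
def Minv(X):
    t=np.deg2rad(YAW); return np.r_[np.array([[np.cos(t),np.sin(t)],[-np.sin(t),np.cos(t)]])@(np.array(X[:2])-O),X[2]]
def where():
    T=toolT(); o=bot.get_obs(); print('t',o['time'].round(2),'TCP machine',Minv(T[:3,3]).round(1),'toolx yaw rel machine',round(np.rad2deg(np.arctan2(T[1,0],T[0,0]))-YAW,1),'F',o['contact_force'].round(1),'w',o['grip_width'].round(1))
def go(x,y,z,yawrel=0):
    """tool-frame shift (m) to machine point with TCP, after turning to yawrel"""
    T=toolT(); cur=np.rad2deg(np.arctan2(T[1,0],T[0,0]))-YAW; t=np.deg2rad(YAW+yawrel); 
    Rt=np.array([[np.cos(t),0,-np.sin(t)],[np.sin(t),0,np.cos(t)],[0,-1,0]])
    print('twist',-(yawrel-cur),'shift',(Rt.T@(M(x,y,z)-T[:3,3])/1000).round(4))
E
python3 -c "
from h import *
where(); go(-100,90,235,0)"
```

```text
Traceback (most recent call last):
  File "h.py", line 23, in where
    T=toolT(); o=bot.get_obs(); print('t',o['time'].round(2),'TCP machine',Minv(T[:3,3]).round(1),'toolx yaw rel machine',round(np.rad2deg(np.arctan2(T[1,0],T[0,0]))-YAW,1),'F',o['contact_force'].round(1),'w',o['grip_width'].round(1))
                                          ^^^^^^^^^^^^^^^
AttributeError: 'float' object has no attribute 'round'
```

```bash
sed -i "s/o\['time'\].round(2)/round(float(o['time']),2)/; s/o\['grip_width'\].round(1)/round(float(o['grip_width']),1)/" h.py
python3 -c "
from h import *
where(); go(-100,90,235,0)"
```

```text
t 1.8 TCP machine [-457.8  330.6  234.8] toolx yaw rel machine -11.7 F [-0.6  0.1 -0.9] w 91.7
twist -11.738186618423459 shift [ 3.578e-01 -2.000e-04 -2.406e-01]
```

Call:
arm_command --pt "0 0 0 -6" --pt "0 0 0 -6" --claw 255

```text
time: 2.0
tool_pos: [213.0, 479.8, 234.7]
tcp_rot: [-1.571, -0.0, -0.204]
contact_force: [0.7, 0.5, -0.7]
grip_width: 80.2
```

Call:
arm_command --pt "0.03 0 -0.02 0" --pt "0.03 0 -0.02 0" --pt "0.03 0 -0.02 0" --pt "0.03 0 -0.02 0" --pt "0.03 0 -0.02 0"

```text
time: 2.5
tool_pos: [339.9, 349.9, 234.9]
tcp_rot: [-1.57, -0.0, -0.208]
contact_force: [0.1, -0.3, 0.3]
grip_width: 40.4
```

Call:
arm_command --pt "0.03 0 -0.02 0" --pt "0.03 0 -0.02 0" --pt "0.03 0 -0.02 0" --pt "0.03 0 -0.02 0" --pt "0.03 0 -0.02 0"

```text
time: 3.0
tool_pos: [466.1, 220.9, 234.8]
tcp_rot: [-1.571, -0.0, -0.208]
contact_force: [0.3, 1.1, -1.2]
grip_width: 2.2
```

Run:
```python
from h import *
where(); p=cap('wrist'); print(Minv(p['c2w'][:3,3]).round(),p['c2w'][:3,2].round(2))
for t in 'hasp hasp_tip hasp_hinge staple cover catch_tip lever_grip'.split(): 
    for X,c in find(p,t,2): print(t,Minv(X),X,c)
go(-100,90,235,0)
save(p,'w1.png')
```

```text
t 3.0 TCP machine [-155.7  131.   234.8] toolx yaw rel machine 0.3 F [ 0.3  1.1 -1.2] w 2.2
[-227.  131.  385.] [ 0.26 -0.05 -0.96]
hasp_tip [-82.05571995 -58.66531192  19.        ] [498.  20.  19.] 0.58
hasp_hinge [-85.75405873 -60.488027    18.        ] [494.  19.  18.] 0.81
staple [-87.49756573 -61.88809249  23.        ] [492.  18.  23.] 0.84
cover [-10.54439507 135.83952198  94.        ] [609. 195.  94.] 0.68
lever_grip [  5.22482752 -45.9332252   73.        ] [586.  14.  73.] 0.56
twist 0.3505604929830106 shift [ 0.0578 -0.0002 -0.0427]
```

View pics/w1.png

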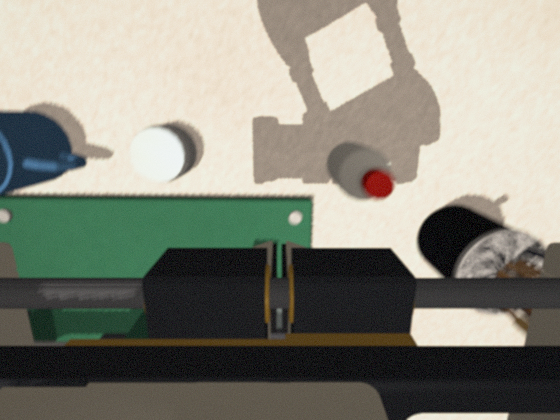

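Run:
```python
from h import *
p=cap('wrist')
hsv=cv2.cvtColor(p['img'],cv2.COLOR_RGB2HSV); m=cv2.inRange(hsv,(50,90,20),(85,255,200))
e=[]
for u in range(20,300,10):
    v=np.nonzero(m[:240,u])[0]; e.append(ray(p,(u,v.min()),20))
e=np.array(e); f=np.polyfit(e[:,1],e[:,0],1); print('yaw',-np.rad2deg(np.arctan(f[0])), np.array([Minv(X) for X in e[::6]]).round(1))
r=[ray(p,(np.nonzero(m[v])[0].max(),v),20) for v in range(205,240,6)]
print(np.array([Minv(X) for X in r]).round(1))
```

```text
yaw -12.420034589858545 [[-141.  -157.5   20. ]
 [-141.4  -90.2   20. ]
 [-140.6  -22.9   20. ]
 [-139.8   44.6   20. ]
 [-140.2  112.2   20. ]]
[[-132.3  168.8   20. ]
 [-126.2  349.1   20. ]
 [-118.1  169.2   20. ]
 [-111.9  354.8   20. ]
 [-104.6  365.3   20. ]
 [ -96.2  168.7   20. ]]
```

Call:
arm_command --pt "0.023 0 -0.021 0" --pt "0.023 0 -0.02 0" --pt "0 0.04 0 0" --pt "0 0.04 0 0" --pt "0 0.017 0 0"

```text
time: 3.95
tool_pos: [499.5, 172.6, 134.6]
tcp_rot: [-1.573, 0.005, -0.208]
contact_force: [0.1, -0.9, 0.1]
grip_width: 0.7
```

Run:
```python
from h import *
where(); p=cap('scene')
for X in ((-30,90,98),): print(proj(p,M(*X)))
u,v=proj(p,M(-40,90,130)).astype(int)
cv2.imwrite('pics/c.png',cv2.resize(p['img'][v-60:v+60,u-80:u+80],(640,480),interpolation=cv2.INTER_CUBIC)[:,:,::-1])
```

```text
t 3.95 TCP machine [-112.8   90.8  134.6] toolx yaw rel machine 0.3 F [ 0.1 -0.9  0.1] w 0.7
[331.30355671 224.11419666]
```

View pics/c.png

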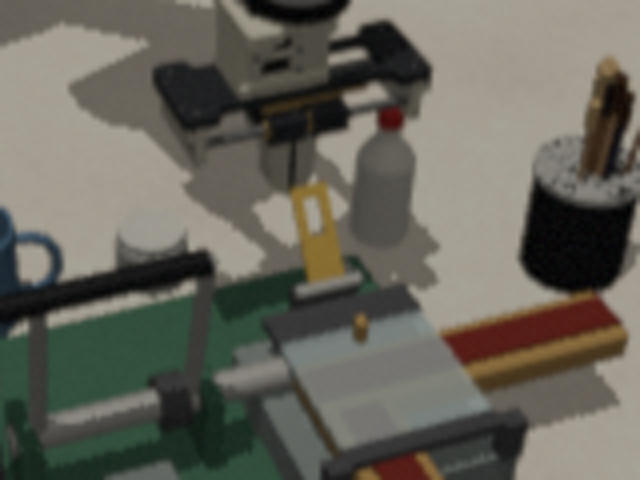

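Call:
arm_command --pt "0.02 0 0 0" --pt "0.02 0 0 0" --pt "0.02 0 0 0" --pt "0.015 0 0 0" --pt "0.015 0 0 0"

```text
time: 4.5
tool_pos: [590.0, 154.7, 138.5]
tcp_rot: [-1.571, 0.0, -0.207]
contact_force: [-1.2, 0.8, -0.5]
grip_width: 0.2
```

Call:
arm_command --pt "0.012 0.003 0 0" --pt "0.004 0.006 0 0" --pt "0.004 0.006 0 0" --pt "0 0.006 0 0" --pt "0 0 0 0"

```text
time: 5.0
tool_pos: [608.3, 150.0, 115.7]
tcp_rot: [-1.571, 0.002, -0.208]
contact_force: [-0.1, 0.7, -0.5]
grip_width: 0.3
```

Run:
```python
from h import *
where(); p=cap('scene')
u,v=proj(p,M(-20,90,110)).astype(int)
cv2.imwrite('pics/d.png',cv2.resize(p['img'][v-45:v+45,u-60:u+60],(640,480),interpolation=cv2.INTER_CUBIC)[:,:,::-1])
```

```text
t 5.0 TCP machine [ -1.8  91.7 115.7] toolx yaw rel machine 0.3 F [-0.1  0.7 -0.5] w 0.3
```

View pics/d.png

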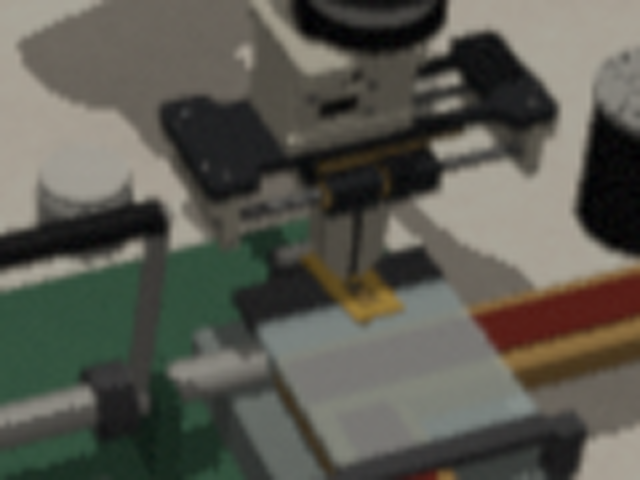

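Call:
arm_command --pt "0 0.004 0 0" --pt "0 0.003 0 0" --pt "0 0.002 0 0" --pt "0 0 0 0"

```text
time: 5.45
tool_pos: [609.2, 149.8, 107.8]
tcp_rot: [-1.571, -0.0, -0.208]
contact_force: [0.3, 0.4, 0.1]
grip_width: 0.4
```

Call:
arm_command --pt "0 0.001 0 0" --pt "0 0 0 0"

```text
time: 5.65
tool_pos: [609.3, 149.8, 107.7]
tcp_rot: [-1.571, -0.001, -0.208]
contact_force: [-2.9, -0.6, 6.6]
grip_width: 0.7
```

Call:
arm_command --pt "0 0.001 0 0" --pt "0 0 0 0"

```text
time: 5.85
tool_pos: [609.3, 149.8, 107.6]
tcp_rot: [-1.57, -0.001, -0.208]
contact_force: [-5.1, -0.6, 11.8]
grip_width: 0.2
```

Call:
arm_command --pt "0 -0.03 0 0" --pt "0 -0.05 0 0" --pt "0 -0.05 0 0" --pt "0 -0.04 0 0" --pt "0 0 0 0"

```text
time: 6.35
tool_pos: [611.5, 150.1, 282.8]
tcp_rot: [-1.567, -0.012, -0.208]
contact_force: [-0.4, 0.3, 0.1]
grip_width: 0.4
```

Run:
```python
from h import *
where(); 
for n in('scene','top'):
    p=cap(n)
    for t in('hasp_tip','hasp'): print(n,t,[(Minv(X).round(),c) for X,c in find(p,t,2)])
p=cap('scene')
u,v=proj(p,M(0,90,100)).astype(int)
cv2.imwrite('pics/e.png',cv2.resize(p['img'][v-38:v+37,u-50:u+50],(640,480),interpolation=cv2.INTER_CUBIC)[:,:,::-1])
go(10,-115,275,0)
```

```text
t 6.35 TCP machine [  1.4  92.5 282.8] toolx yaw rel machine 0.3 F [-0.4  0.3  0.1] w 0.4
scene hasp_tip [(array([  34., -178.,  212.]), 0.73), (array([ 47., -93., 219.]), 0.57)]
scene hasp [(array([ 7., 89., 97.]), 0.73)]
top hasp_tip []
top hasp []
twist 0.25536202517519513 shift [ 0.0112 -0.001  -0.2065]
```

View pics/e.png

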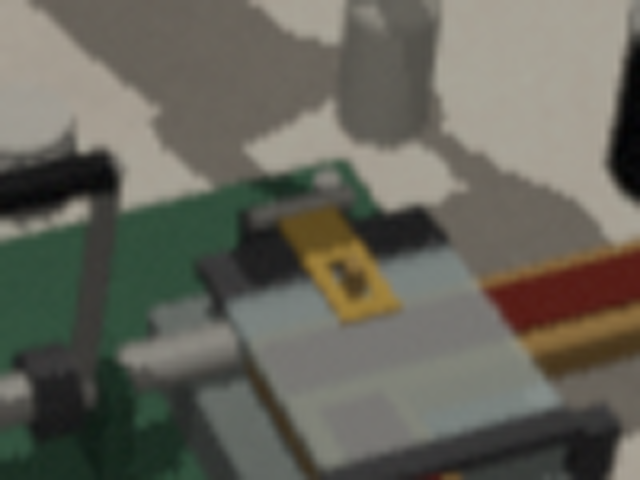

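Call:
arm_command --pt "0 0 0 8.2" --pt "0 0 0 8.2" --pt "0 0 0 8.2" --pt "0 0 0 8.2" --pt "0 0 0 8.2"

```text
time: 7.2
tool_pos: [609.1, 149.7, 274.6]
tcp_rot: [-1.572, 0.001, -0.93]
contact_force: [-0.2, 1.2, -0.5]
grip_width: 0.1
```

Call:
arm_command --pt "0 0 0 8.2" --pt "0 0 0 8.2" --pt "0 0 0 8.2" --pt "0 0 0 8.2" --pt "0 0 0 8.2"

```text
time: 7.7
tool_pos: [609.0, 149.7, 274.6]
tcp_rot: [-1.573, -0.0, -1.645]
contact_force: [-0.1, -0.6, -0.1]
grip_width: 0.6
```

Call:
arm_command --pt "0 0 0 8.2" --pt "0.04 0 0 0" --pt "0.04 0 0 0" --pt "0.04 0 0 0" --pt "0.04 0 0 0"

```text
time: 8.2
tool_pos: [574.9, -7.9, 274.7]
tcp_rot: [-1.573, -0.0, -1.782]
contact_force: [0.5, 0.0, -0.2]
grip_width: 0.6
```

Run:
```python
from h import *
where(); go(8,-125,285,-90)
p=cap('wrist')
for t in 'catch catch_tip lever_grip hasp'.split(): print(t,[(Minv(X).round(),c) for X,c in find(p,t,2)])
for X in ((50,-90,222),(50,-185,222),(20,-176,240)): cv2.circle(p['img'],tuple(int(v) for v in proj(p,M(*X))),4,(255,0,255),1)
save(p,'w2.png')
```

```text
t 8.2 TCP machine [ -1.  -69.7 274.7] toolx yaw rel machine -89.9 F [ 0.5  0.  -0.2] w 0.6
twist 0.08973531200297202 shift [ 0.0553 -0.0103  0.009 ]
catch []
catch_tip [(array([ 46., -46., 228.]), 0.53)]
lever_grip [(array([ 40., -43., 227.]), 0.79)]
hasp [(array([ 2., 85., 97.]), 0.9), (array([20.,  6., 60.]), 0.34)]
```

View pics/w2.png

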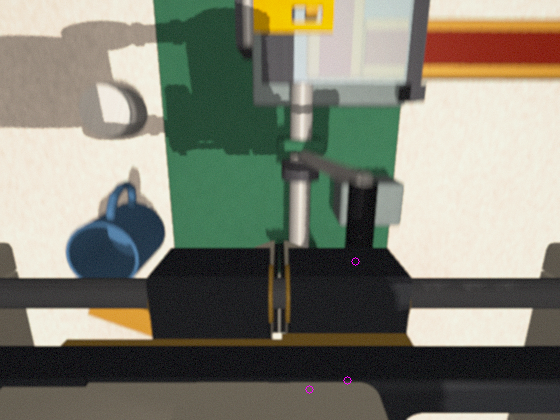

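Call:
arm_command --pt "0.025 0 0.004 0" --pt "0.025 0 0.003 0" --pt "0 0.02 0 0" --pt "0 0.025 0 0" --pt "0 0 0 0"

```text
time: 8.95
tool_pos: [570.5, -55.4, 227.2]
tcp_rot: [-1.578, 0.001, -1.781]
contact_force: [-0.3, 0.1, 0.3]
grip_width: 0.3
```

Call:
arm_command --pt "0.02 0 0 0" --pt "0.02 0 0 0" --pt "0.015 0 0 0" --pt "0.015 0 0 0" --pt "0.015 0 0 0"

```text
time: 9.45
tool_pos: [554.2, -140.6, 231.1]
tcp_rot: [-1.57, 0.0, -1.782]
contact_force: [-1.1, -0.0, -0.2]
grip_width: 0.3
```

Call:
arm_command --pt "0.01 0 0 0" --pt "0.01 0 0 0" --pt "0 0 0 0" --pt "0 0 0 0" --pt "0 0 0 0"

```text
time: 9.95
tool_pos: [550.0, -159.2, 230.7]
tcp_rot: [-1.571, 0.0, -1.782]
contact_force: [-0.5, 0.6, 0.6]
grip_width: 0.4
```

Run:
```python
from h import *
where(); go(50,-90,285,-90)
p=cap('scene')
print([(Minv(X).round(),c) for X,c in find(p,'catch',2)])
u,v=proj(p,M(20,-150,150)).astype(int)
cv2.imwrite('pics/f.png',cv2.resize(p['img'][v-60:v+60,u-80:u+80],(640,480),interpolation=cv2.INTER_CUBIC)[:,:,::-1])
```

```text
t 9.95 TCP machine [   6.6 -222.8  230.7] toolx yaw rel machine -89.9 F [-0.5  0.6  0.6] w 0.4
twist 0.08530611848020442 shift [-0.1328 -0.0543  0.0434]
[(array([  26., -224.,  147.]), 0.58)]
```

View pics/f.png

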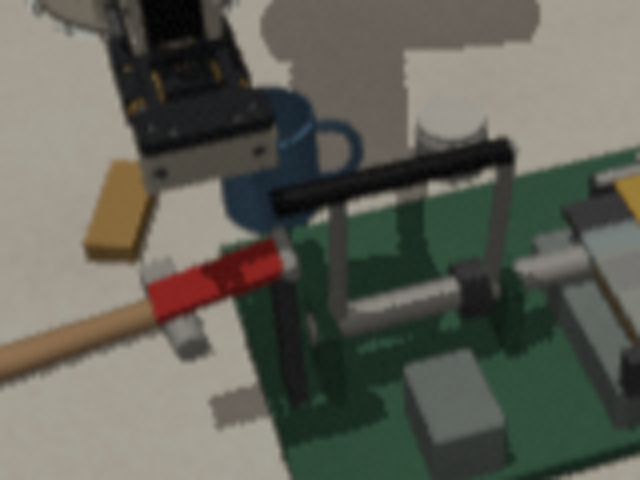

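Call:
arm_command --pt "0 -0.03 0 0" --pt "0 -0.03 0 0" --pt "-0.033 0 0.022 0" --pt "-0.035 0 0.022 0" --pt "-0.035 0 0 0" --claw 100

```text
time: 10.55
tool_pos: [616.4, -67.3, 290.2]
tcp_rot: [-1.57, 0.0, -1.783]
contact_force: [-0.7, 0.2, -0.2]
grip_width: 35.7
```

Call:
arm_command --pt "-0.03 0 0 0" --pt "0 0 0 0" --pt "0 0 0 0"

```text
time: 10.85
tool_pos: [620.9, -38.0, 290.6]
tcp_rot: [-1.571, -0.0, -1.781]
contact_force: [0.6, 0.2, -0.2]
grip_width: 55.0
```

Run:
```python
from h import *
where(); go(50,-90,211,-90)
```

```text
t 10.85 TCP machine [ 50.3 -89.4 290.6] toolx yaw rel machine -89.8 F [ 0.6  0.2 -0.2] w 55.0
twist 0.17805994691802596 shift [ 0.0006  0.0796 -0.0003]
```

Call:
arm_command --pt "0 0.03 0 0" --pt "0 0.03 0 0" --pt "0 0.02 0 0" --pt "0 0 0 0" --pt "0 0 0 0"

```text
time: 11.35
tool_pos: [621.0, -39.8, 211.4]
tcp_rot: [-1.57, -0.0, -1.784]
contact_force: [0.4, -0.3, -0.3]
grip_width: 56.0
```

Call:
arm_command --pt "0 0 0 0" --pt "0 0 0 0" --pt "0 0 0 0" --pt "0 0 0 0" --pt "0 0 0 0" --claw 255

```text
time: 11.85
tool_pos: [620.9, -38.9, 211.0]
tcp_rot: [-1.57, 0.0, -1.783]
contact_force: [0.2, -0.3, -0.0]
grip_width: 20.3
```

Run:
```python
from h import *
where()
a0=-0.2
for k in np.linspace(0,1.0,11):
    t=a0+k; print(round(k,1),(20-150*np.sin(t)).round(1),(75+150*np.cos(t)-11).round(1))
```

```text
t 11.85 TCP machine [ 50.5 -90.2 211. ] toolx yaw rel machine -89.9 F [ 0.2 -0.3 -0. ] w 20.3
0.0 49.8 211.0
0.1 35.0 213.3
0.2 20.0 214.0
0.3 5.0 213.3
0.4 -9.8 211.0
0.5 -24.3 207.3
0.6 -38.4 202.2
0.7 -51.9 195.6
0.8 -64.7 187.8
0.9 -76.6 178.7
1.0 -87.6 168.5
```

Call:
arm_command --pt "0 0 0 0" --pt "0 -0.0023 -0.015 0" --pt "0 -0.0007 -0.015 0" --pt "0 0.0007 -0.015 0" --pt "0 0 0 0"

```text
time: 12.35
tool_pos: [578.6, -29.6, 215.6]
tcp_rot: [-1.562, 0.0, -1.783]
contact_force: [6.1, -0.4, 5.5]
grip_width: 17.3
```

Call:
arm_command --pt "0 0.0023 -0.0148 0" --pt "0 0.0037 -0.0145 0" --pt "0 0.0051 -0.0141 0" --pt "0 0.0066 -0.0135 0" --pt "0 0 0 0"

```text
time: 12.85
tool_pos: [522.8, -17.2, 197.0]
tcp_rot: [-1.564, 0.001, -1.782]
contact_force: [5.8, 1.3, 6.2]
grip_width: 17.0
```

Call:
arm_command --pt "0 0.0078 -0.0128 0" --pt "0 0.0091 -0.012 0" --pt "0 0.005 -0.0055 0" --pt "0 0 0 0" --pt "0 0 0 0"

```text
time: 13.35
tool_pos: [495.2, -11.2, 175.9]
tcp_rot: [-1.561, 0.002, -1.783]
contact_force: [6.6, 2.2, 7.9]
grip_width: 16.8
```

Run:
```python
from h import *
where(); go(-87.6,-90,168.5,-90)
```

```text
t 13.35 TCP machine [-78.2 -89.7 175.9] toolx yaw rel machine -89.9 F [6.6 2.2 7.9] w 16.8
twist 0.05597421695723881 shift [ 0.0003  0.0074 -0.0094]
```

Near the stop; pull on past it a little so the force shows the stop.

Call:
arm_command --pt "0 0.005 -0.005 0" --pt "0 0.004 -0.004 0" --pt "0 0.001 -0.002 0" --pt "0 0 0 0" --pt "0 0 0 0"

```text
time: 13.85
tool_pos: [486.7, -9.3, 166.9]
tcp_rot: [-1.555, 0.002, -1.783]
contact_force: [11.5, 1.3, 10.2]
grip_width: 17.1
```

Call:
arm_command --pt "0 0.001 -0.001 0" --pt "0 0.001 -0.001 0" --pt "0 0 0 0" --pt "0 0 0 0"

```text
time: 14.25
tool_pos: [486.6, -9.3, 166.5]
tcp_rot: [-1.55, 0.002, -1.783]
contact_force: [12.6, 1.0, 19.4]
grip_width: 17.2
```

Run:
```python
from h import *
where()
```

```text
t 14.25 TCP machine [-87.  -89.7 166.5] toolx yaw rel machine -90.0 F [12.6  1.  19.4] w 17.2
```

Run:
```python
from h import *
p=cap('scene'); t=cap('top'); where()
for q in(p,t):
    for X in ((-87.6,5,179.5),(-87.6,-185,179.5)): cv2.circle(q['img'],tuple(int(v) for v in proj(q,M(*X))),2,(255,0,255),1)
for n in 'nail_tin glue offcut mallet mug brush_pot catch'.split(): print(n,find(p,n),find(t,n))
cv2.imwrite('pics/g.png',np.hstack([cv2.resize(p['img'][180:310,190:400],(400,330)),cv2.resize(t['img'][130:270,180:350],(400,330))])[:,:,::-1])
```

```text
t 14.35 TCP machine [-87.1 -89.7 166.5] toolx yaw rel machine -90.0 F [11.7  0.1 18.5] w 17.1
nail_tin [(array([420.,  97.,  37.]), 0.8)] [(array([407., 116.,  49.]), 0.72)]
glue [(array([474., 290.,  65.]), 0.77)] [(array([458., 287.,  90.]), 0.86)]
offcut [(array([ 339., -154.,   25.]), 0.72)] [(array([ 330., -148.,   25.]), 0.95)]
mallet [(array([ 443., -279.,   21.]), 0.87)] [(array([ 434., -246.,   23.]), 0.6)]
mug [(array([401., -47.,  53.]), 0.94)] []
brush_pot [(array([597., 399.,  97.]), 0.57)] [(array([567., 403., 101.]), 0.86)]
catch [(array([ 568., -165.,  148.]), 0.57)] [(array([ 563., -168.,  148.]), 0.78)]
```

View pics/g.png

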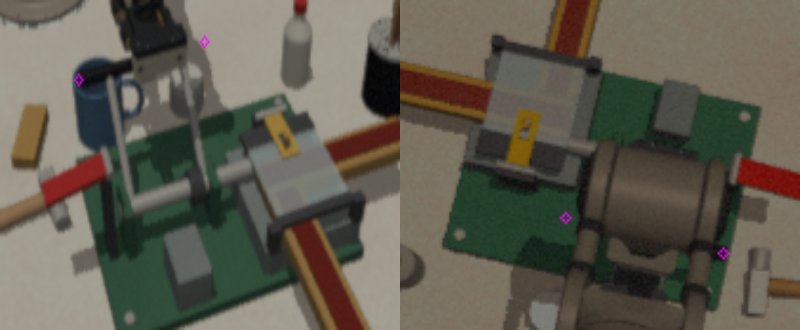

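```bash
python3 -c "
from h import *
job.close_job(); where()"
```

```text
the job is handed in; nothing more can be done
the job is handed in; nothing more can be done
```

The job is done and handed in at about 14 s of the 61 s allowed, with the gripper still holding the lever's crossbar.

- **Hasp:** I pushed it over with closed fingers and pressed it down to about 12 N. Both the scene and wrist pictures showed it flat on the cover with the brass staple through its slot.
- **Catch:** Only after that I pushed the red catch outwards. It fell to its side, clear of the lever.
- **Lever:** I gripped the crossbar and pulled it along its arc to the stop. The tool stopped within 1 mm sideways and 2 mm in height of the fully pulled position. The force rose to about 22 N without further movement, against a spring of 11 N there, and the grip held at 17 mm.

**Last checks:** The final pictures showed the cover shut, the hasp still closed and the catch out. The bar's right end was where it should be when fully pulled, but its left end was hidden by the gripper.

**Bystanders:** Most of the network readings agreed with those from the start to within about 10 mm. Three were less clear:
- The scene camera's mug reading shifted by about 18 mm, and the top camera missed the mug because the arm covered it.
- The scene camera's mallet reading shifted by about 18 mm, but the top camera put it where it was before.
- The nail tin's scene reading shifted by about 14 mm, mostly in height, and the top camera's by about 7 mm.

I put these down to partial covering by the arm and catch, because the arm never touched anything there.

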